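# Unstack the cooling fans onto their covers

## Task

Take the pile of cooling fans apart and set every fan, including the one lying beside the pile, over the air cut-out of its own size: largest fan on the largest cover, and so on down to the smallest. Each must lie flat, label up, centred over the cut-out and square to the cover so that it can be screwed down next. Set them down rather than drop them, never let one topple over, and leave the pliers and the screw pot where they are.

Things in the scene. Friction and masses are not known exactly. Their poses are not given: they have to be found in the camera images.
- fan_60: The largest of four loose dark grey axial fans, silver label on the hub facing up: square frame 60 x 60 mm, 20 mm high, about 70 g. Lies on a 4 mm thick cardboard pad, either at the bottom of the pile or beside it. Grip across either pair of flat sides. Origin: centre of underside; z up, x and y square to the sides.
- fan_50: The second largest of four loose dark grey axial fans, silver label on the hub facing up: square frame 50 x 50 mm, 20 mm high, about 48 g. Lies on the same pad, either beside the pile or at the bottom of it. Grip across either pair of flat sides. Origin: centre of underside; z up, x and y square to the sides.
- fan_40: The third largest of four loose dark grey axial fans, silver label on the hub facing up: square frame 40 x 40 mm, 20 mm high, about 32 g. Second in the pile, on whichever of the 60 and 50 mm fans is at the bottom. Grip across either pair of flat sides. Origin: centre of underside; z up, x and y square to the sides.
- fan_30: The smallest of four loose dark grey axial fans, silver label on the hub facing up: square frame 30 x 30 mm, 15 mm high, about 15 g. Top of the pile, on the 40 mm fan. Grip across either pair of flat sides. Origin: centre of underside; z up, x and y square to the sides.
- cover_60: The largest of four fixed aluminium covers: 90 mm along its x, 112 mm along its y, flat top 15 mm above the bench, with a round air cut-out 57 mm across in the middle and four screw holes in a 50 mm square round it; takes the 60 mm fan. Origin: on the bench, below the middle of the cut-out; z up, x and y along the edges.
- cover_50: The second largest of four fixed aluminium covers: 80 mm along its x, 100 mm along its y, flat top 15 mm above the bench, with a round air cut-out 47 mm across in the middle and four screw holes in a 40 mm square round it; takes the 50 mm fan. Origin: on the bench, below the middle of the cut-out; z up, x and y along the edges.
- cover_40: The third largest of four fixed aluminium covers: 70 mm along its x, 88 mm along its y, flat top 15 mm above the bench, with a round air cut-out 38 mm across in the middle and four screw holes in a 32 mm square round it; takes the 40 mm fan. Origin: on the bench, below the middle of the cut-out; z up, x and y along the edges.
- cover_30: The smallest of four fixed aluminium covers: 60 mm along its x, 76 mm along its y, flat top 15 mm above the bench, with a round air cut-out 28 mm across in the middle and four screw holes in a 24 mm square round it; takes the 30 mm fan. Origin: on the bench, below the middle of the cut-out; z up, x and y along the edges.
- pliers: Bystander: loose red-handled pliers, about 145 mm long and 12 mm high, lying on the mat on the far side of the pad. Origin: on the underside at the pivot; x points to the jaws.
- screw_pot: Bystander: loose white plastic pot of screws, 52 mm across, 22 mm high, on the mat beyond the pad, beside the pliers. Origin: centre of its underside.
Not all that is in view belongs to the job. What is shaped like the fan_50 but yellow is not meant.

How it is judged:
At the end, for the whole second after the job is handed in: Each of the four fans lies flat, label up, on top of the cover of its own size: its centre within 8 mm of the middle of the cut-out, its sides square with the cover's edges within 0.2 rad (any quarter turn will do), its underside on the cover's top within 3 mm, at rest (horizontal distance between fan_60 and cover_60 below 0.008 m and z of fan_60 in the frame of cover_60 between 0.012 and 0.018 m and angle between each of fan_60, fan_50, fan_40, fan_30's own z axis and vertical below 0.1 rad and (angle between the x axis of fan_60 and the x axis of cover_60, either way round below 0.2 rad or angle between the x axis of fan_60 and the y axis of cover_60, either way round below 0.2 rad) and linear speed of each of fan_60, fan_50, fan_40, fan_30 below 0.02 m/s and angular speed of each of fan_60, fan_50, fan_40, fan_30 below 0.2 rad/s and horizontal distance between fan_50 and cover_50 below 0.008 m and z of fan_50 in the frame of cover_50 between 0.012 and 0.018 m and (angle between the x axis of fan_50 and the x axis of cover_50, either way round below 0.2 rad or angle between the x axis of fan_50 and the y axis of cover_50, either way round below 0.2 rad) and horizontal distance between fan_40 and cover_40 below 0.008 m and z of fan_40 in the frame of cover_40 between 0.012 and 0.018 m and (angle between the x axis of fan_40 and the x axis of cover_40, either way round below 0.2 rad or angle between the x axis of fan_40 and the y axis of cover_40, either way round below 0.2 rad) and horizontal distance between fan_30 and cover_30 below 0.008 m and z of fan_30 in the frame of cover_30 between 0.012 and 0.018 m and (angle between the x axis of fan_30 and the x axis of cover_30, either way round below 0.2 rad or angle between the x axis of fan_30 and the y axis of cover_30, either way round below 0.2 rad)); the robot touches nothing.
It fails at once if a fan is dropped (it moves faster than 0.8 m/s with no finger on it, a fall of about 3 cm) ((linear speed of fan_60 above 0.8 m/s and contact force between fan_60 and the fingers below 0.05 N) or (linear speed of fan_50 above 0.8 m/s and contact force between fan_50 and the fingers below 0.05 N) or (linear speed of fan_40 above 0.8 m/s and contact force between fan_40 and the fingers below 0.05 N) or (linear speed of fan_30 above 0.8 m/s and contact force between fan_30 and the fingers below 0.05 N)).
It fails at once if a fan topples over (tilts more than 0.8 rad) (angle between any of fan_60, fan_50, fan_40, fan_30's own z axis and vertical above 0.8 rad).
It fails at once if the pliers or the screw pot are moved by more than 30 mm (distance of any of pliers, screw_pot from where it was at the start of the episode above 0.03 m).
It also fails if it takes over 96 s, if anything falls off the work surface, if the arm or the gripper's body presses on something with over 40 N, if the wrist force passes 120 N, or if a joint passes its speed limit or range.

## Robot

A 7-joint arm with a two-finger parallel gripper is mounted at the origin on the work surface. World frame = base frame: x ahead of the robot, y to its left, z up, the work surface at z = 0. Lengths are in m, angles in rad, forces in N, time in s.
With the tool pointing down it reaches from about 0.4 to 0.85 m from the base axis. Payload 10.4 kg.
Tool frame: the origin (TCP) lies at the very end of the fingers, on their centre line; the grasp point (between the pads) lies 19 mm behind it (grip_point_offset is the distance from the TCP to the grasp point, in m); z points along the fingers, y is the line along which they close (so a half turn about z gives the same grasp; the last joint's range is limited). The gripper opens to 87 mm and grips with 3 to 60 N. Pads are 19 mm wide; open, the fingers measure 117 mm over their backs; the gripper's body (75 mm by 190 mm) begins 51 mm behind the grasp point.
Start: joints at [-1.266, 0.332, -0.065, 1.46, 0.022, 1.35, -0.088], TCP at [0.201, 0.592, 0.223] pointing down, gripper open.
Joint ranges: [-2.6, 2.6], [-0.5, 2.12], [-1.47, 1.34], [0.16, 2.42], [-1.27, 4.41], [0.06, 2.06], [-2.6, 2.6]. Speed limits (rad/s): [2.22, 2.22, 2.79, 2.79, 3.14, 3.14, 3.14].

## Interface

Orientations are given as a unit quaternion [x, y, z, w].
In Python, from bench import * gives the robot as it stands.
- The arm moves only by the tool play_rows, never from a script. Its argument "increments" is text: rows parted by semicolons, each of 7 numbers parted by spaces: the turn, a rotation vector about the tool's x, y, z in rad, then the shift along the tool's x, y, z in m, then the opening, from 0 (shut) to 1 (fully open). A call has 1 to 8 rows; each row is the pose to reach, as a shift and turn from the pose commanded when the call began, along the tool's axes at that moment; what a row does not reach only later rows make up. A row lasts 1/10 s, in which the tool goes at most 50 mm and 8.59 degrees, less where a joint would pass 70% of its speed; a pose out of reach is approached as far as the arm can. A call with a gripper value outside its range is refused whole. The fingers move at their own pace and stop on an object; "grip_force" is the grip in N (left out, the last holds). Time passes only in rows, so rows that repeat a pose let the fingers close. It gives the time, the measured TCP pose, the force, the opening and the grip force at its end, in the units of the state.
- read_state(): the state, without advancing time (a new reading comes with each control period).
- camera(name): name is "side" or "top" or "wrist"; returns a dict with "color" (420x560x3 uint8, red, green, blue), "fx", "fy", "cx", "cy" (pixels), "k1" (the pictures are not rectified: a ray, as slopes to the right and down, at radius r is drawn at 1 + k1 r^2 times it, then the intrinsics apply), "camera_from_world" (4x4, takes a point from world to camera coordinates); the wrist camera has in their place "mount" (4x4, takes a point from camera to tool coordinates, whose origin is the TCP and whose axes are the flange's). Camera axes: x right, y down, z forward; pixel columns grow to the right and rows downward; lengths in m; the calibration is good to about 2 mm. A picture is of the moment at which its call begins: read the wrist's pose just before it. There is no depth.
- close_job(): hands the job in; it is judged then, once.
The state is a dict: "time": time; "joint_positions": joint angles; "joint_vel": joint speeds; "joint_torque": joint torques, N m; "ee_pos": TCP position; "eef_rot": TCP orientation; "ft_force": force on the tool from outside, world axes, zero at the start; "torque": the same for the moment, N m; "width": finger opening in m; "grip_force": force on a finger pad.
Only numpy, scipy, OpenCV 4.12 (cv2) and the standard library are available. Lean on these libraries where they do the work, as an engineer would, in place of code of your own. Each camera call takes 0.05 s, during which the arm holds its last target. There are 200 camera calls.

## Working session

There is one attempt and no reset: what is moved stays moved. The work goes in short steps, Python scripts to look and compute and a tool call to move; the robot and the scene stay as the last step left them, time stands still between calls to the robot, and variables do not carry over. Pictures are saved under pics/ and viewed, at most 14 in all, crops included, and the job is handed in when it is done.

Besides the shell and the picture viewer there is one more tool, called after "Call:" in YAML: its name, and indented under it one key for each argument. play_rows: Moves the arm, as the interface text tells. Its arguments: {"type":"object","properties":{"increments":{"type":"string"},"grip_force":{"type":"number"}},"required":["increments"]}

```bash
ls; mkdir -p pics; python3 - <<'E'
from bench import *
import cv2
s=read_state(); print({k:s[k] for k in('time','ee_pos','eef_rot','width','joint_positions')})
for n in('top','side'):
    c=camera(n); cv2.imwrite(f'pics/{n}0.png',c['color'][:,:,::-1])
    print(n,{k:v for k,v in c.items() if k!='color'})
c=camera('wrist');print(c['mount'],c['fx'],c['k1'])
E
```

```text
pics
{'time': 0.0, 'ee_pos': array([0.2011219 , 0.59134994, 0.22175834]), 'eef_rot': array([ 1.63151911e-01,  9.86600707e-01, -7.02960901e-04, -6.64928938e-05]), 'width': 0.08679375784245283, 'joint_positions': array([-1.26557897,  0.33286804, -0.0647144 ,  1.46093722,  0.02163845,
        1.34989641, -0.08849476])}
top {'fx': 403.50522507648157, 'fy': 403.50522507648157, 'cx': 282.16752940282197, 'cy': 210.59432353744205, 'k1': -0.024351934289949653, 'camera_from_world': array([[-1.42892815e-02, -9.99896398e-01, -1.73461029e-03,
         1.82647072e-02],
       [-9.96572264e-01,  1.43831050e-02, -8.14668638e-02,
         5.25908230e-01],
       [ 8.14833728e-02,  5.64561550e-04, -9.96674541e-01,
         9.07461139e-01],
       [ 0.00000000e+00,  0.00000000e+00,  0.00000000e+00,
         1.00000000e+00]])}
side {'fx': 418.7458265949484, 'fy': 418.7458265949484, 'cx': 277.8786758441613, 'cy': 207.039735026383, 'k1': -0.029896353328145765, 'camera_from_world': array([[-0.74615827, -0.6654214 , -0.02149867,  0.3929071 ],
       [-0.3352509 ,  0.40343422, -0.85137986,  0.24318624],
       [ 0.57519968, -0.62805668, -0.5241089 ,  0.55131492],
       [ 0.        ,  0.        ,  0.        ,  1.        ]])}
[[ 1.55447463e-03 -9.54198511e-01 -2.99170162e-01  8.11829316e-02]
 [ 9.99998790e-01  1.50139747e-03  4.07264929e-04 -3.78703027e-04]
 [ 6.05617364e-05 -2.99170433e-01  9.54199690e-01 -1.63210121e-01]
 [ 0.00000000e+00  0.00000000e+00  0.00000000e+00  1.00000000e+00]] 294.66130952989306 0.020696925940819396
```

View pics/top0.png

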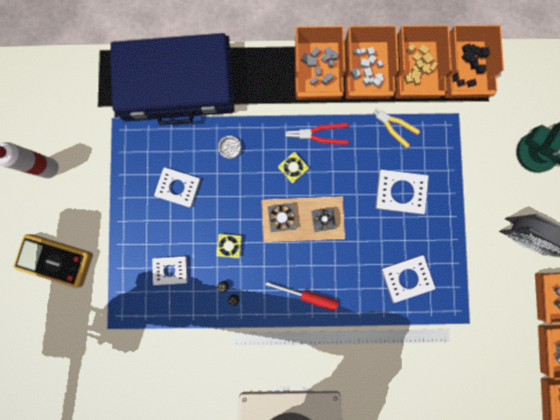

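View pics/side0.png

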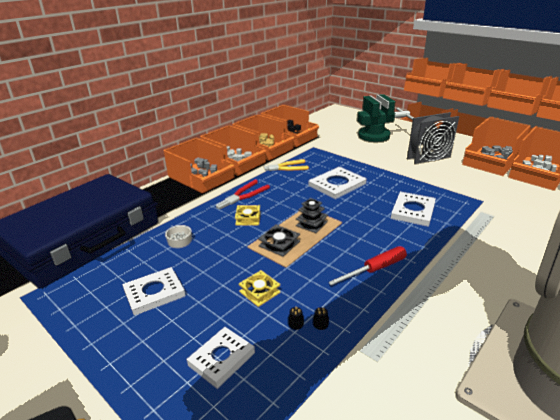

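The top view shows a lone dark fan at (282,217), the pile at (326,218), and white covers at (402,192), (409,279), (177,187) and (170,270). Two yellow decoy fans are at (293,167) and (229,245). The pliers are at (320,133) and the pot is at (230,147). Next I'll write helpers and measure the covers and fans roughly.

```bash
cat > h.py <<'E'
import numpy as np, cv2
from scipy.spatial.transform import Rotation as R
from bench import *
def shot(name):
    s=read_state(); c=camera(name)
    if name=='wrist':
        T=np.eye(4); T[:3,:3]=R.from_quat(s['eef_rot']).as_matrix(); T[:3,3]=s['ee_pos']
        c['wfc']=T@c['mount']
    else: c['wfc']=np.linalg.inv(c['camera_from_world'])
    return c
def rays(c,px):
    K=np.array([[c['fx'],0,c['cx']],[0,c['fy'],c['cy']],[0,0,1]])
    p=cv2.undistortPoints(np.array(px,float).reshape(-1,1,2),K,np.array([c['k1'],0,0,0.]))[:,0]
    d=np.c_[p,np.ones(len(p))]@c['wfc'][:3,:3].T
    return c['wfc'][:3,3],d/np.linalg.norm(d,axis=1)[:,None]
def plane(c,px,z):
    o,d=rays(c,px); return o+d*((z-o[2])/d[:,2])[:,None]
def tri(views):  # [(cam,px),...] -> point, residual
    A=np.zeros((3,3));b=np.zeros(3);L=[]
    for c,px in views:
        o,d=rays(c,[px]);P=np.eye(3)-np.outer(d[0],d[0]);A+=P;b+=P@o;L.append((P,o))
    x=np.linalg.solve(A,b); return x,[np.linalg.norm(P@(x-o)) for P,o in L]
def whites(c):
    im=cv2.cvtColor(c['color'],cv2.COLOR_RGB2HSV)
    m=((im[:,:,1]<60)&(im[:,:,2]>150)).astype(np.uint8)*255
    return m
def blobs(m,lo,hi):
    cs,h=cv2.findContours(m,cv2.RETR_EXTERNAL,cv2.CHAIN_APPROX_NONE)
    return [k for k in cs if lo<cv2.contourArea(k)<hi]
E
python3 - <<'E'
from h import *
for n in('top','side'):
    c=shot(n); m=whites(c)
    for k in blobs(m,350,4000):
        (x,y),wh,a=cv2.minAreaRect(k)
        w=plane(c,k[:,0],0.015)[:,:2].astype(np.float32)
        r=cv2.minAreaRect(w)
        print(n,(int(x),int(y)),np.round(r[0],3),np.round(r[1],3),round(r[2],1))
c=shot('top');a=cv2.resize(c['color'][190:250,255:350,::-1],None,fx=8,fy=8,interpolation=cv2.INTER_CUBIC)
cv2.imwrite('pics/crop_top.png',a)
c=shot('side');a=cv2.resize(c['color'][190:265,250:340,::-1],None,fx=8,fy=8,interpolation=cv2.INTER_CUBIC)
cv2.imwrite('pics/crop_side.png',a)
E
```

```text
side (218, 353) [0.394 0.275] [0.06  0.083] 2.9
side (153, 289) [0.58  0.259] [0.089 0.087] 71.9
side (178, 235) [0.681 0.136] [0.053 0.073] 38.3
side (412, 208) [ 0.365 -0.266] [0.081 0.126] 17.5
side (337, 181) [ 0.563 -0.261] [0.132 0.107] 82.4
side (91, 131) [ 1.382 -0.051] [0.31 0.29] 61.7
side (482, 29) [ 1.188 -2.767] [0.579 1.345] 78.1
side (62, 50) [ 4.203 -1.195] [0.982 5.835] 72.0
```

View pics/crop_top.png

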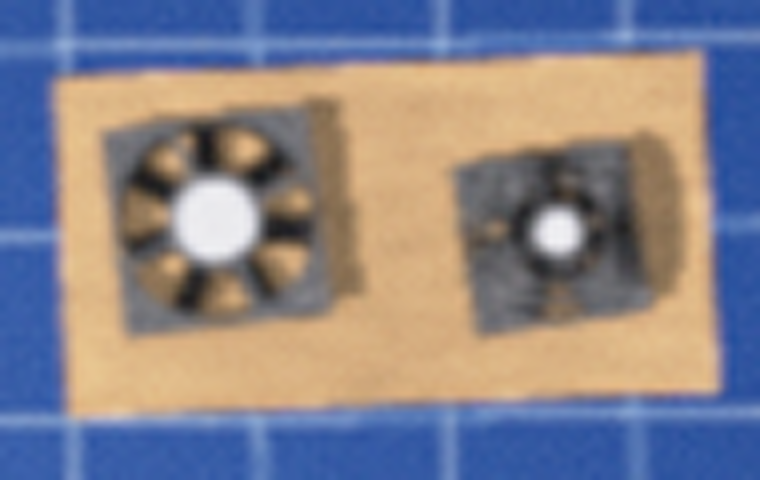

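View pics/crop_side.png

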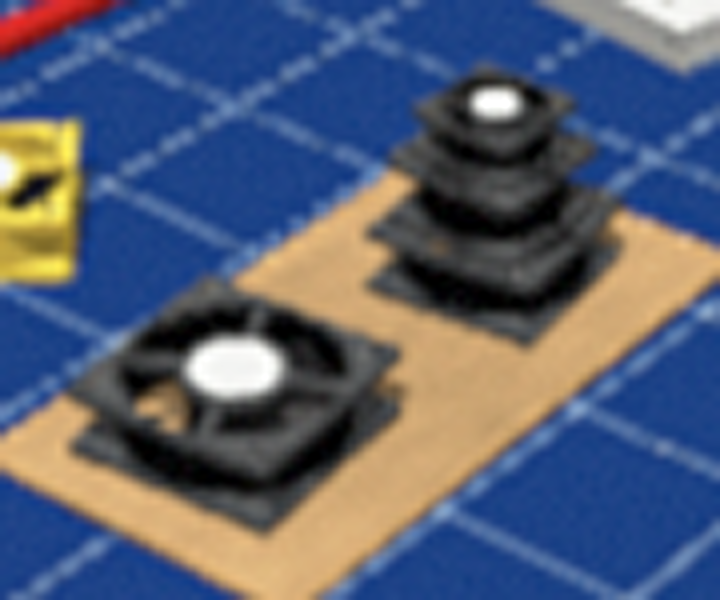

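The lone fan is clearly larger: frame about 26 px against 22 px for the pile bottom. So it's fan_60, and the pile is 50/40/30. Now I'll fix the top mask and measure both fans and covers.

```bash
python3 - <<'E'
from h import *
c=shot('top'); s=shot('side')
m=cv2.morphologyEx(whites(c),cv2.MORPH_OPEN,np.ones((4,4)))
for k in blobs(m,200,4000):
    (x,y),wh,a=cv2.minAreaRect(k)
    r=cv2.minAreaRect(plane(c,k[:,0],0.015)[:,:2].astype(np.float32))
    print((int(x),int(y)),np.round(r[0],3),np.round(r[1],3),round(r[2],1))
# hubs: bright spots, triangulated
def hub(c,roi):
    x0,y0,x1,y1=roi; g=c['color'][y0:y1,x0:x1].min(2); 
    m=(g>200).astype(np.uint8); M=cv2.moments(m,True); return (M['m10']/M['m00']+x0,M['m01']/M['m00']+y0)
for nm,a,b in (('60',(275,210,290,225),(270,228,290,245)),('pile',(319,212,332,226),(306,197,318,207))):
    p,q=hub(c,a),hub(s,b); print(nm,np.round(p,1),np.round(q,1),[np.round(v,4) for v in tri([(c,p),(s,q)])])
E
```

```text
60 [281.4 217. ] [278.8 235.5] [array([0.5114, 0.0128, 0.0245]), array([0.0004, 0.0004])]
pile [324.4 218.6] [311.5 202.5] [array([ 0.5044, -0.0818,  0.0592]), array([0.0005, 0.0005])]
```

```bash
sed -i 's/RETR_EXTERNAL/RETR_CCOMP/; s/return \[k for k in cs if lo<cv2.contourArea(k)<hi\]/return [k for i,k in enumerate(cs) if h[0,i,3]<0 and lo<cv2.contourArea(k)<hi]/' h.py
python3 - <<'E'
from h import *
c=shot('top')
m=cv2.morphologyEx(whites(c),cv2.MORPH_OPEN,np.ones((3,3)))
for k in blobs(m,300,4000):
    (x,y),wh,a=cv2.minAreaRect(k)
    r=cv2.minAreaRect(plane(c,k[:,0],0.015)[:,:2].astype(np.float32))
    print((int(x),int(y)),np.round(r[0],3),np.round(r[1],3),round(r[2],1))
im=cv2.cvtColor(c['color'],cv2.COLOR_RGB2HSV)
m=((im[:,:,1]<70)&(im[:,:,2]<135)).astype(np.uint8)
for x0,y0,x1,y1,z in((264,200,302,235,.024),(308,200,344,236,.024)):
    q=np.zeros_like(m);q[y0:y1,x0:x1]=m[y0:y1,x0:x1]
    pts=np.argwhere(q)[:,::-1]
    r=cv2.minAreaRect(plane(c,pts,z)[:,:2].astype(np.float32));print(np.round(r[0],3),np.round(r[1],3),round(r[2],1))
E
```

```text
(407, 278) [ 0.367 -0.275] [0.082 0.104] 17.7
(168, 269) [0.394 0.273] [0.061 0.078] 2.7
(29, 254) [0.432 0.6  ] [0.042 0.058] 73.0
(401, 191) [ 0.567 -0.269] [0.116 0.093] 82.2
(176, 186) [0.586 0.257] [0.09  0.073] 72.1
[0.512 0.011] [0.059 0.059] 6.3
[ 0.508 -0.097] [0.051 0.078] 13.2
```

Both hub heights agree with the text: 0.0245 m against 24 mm, and 0.059 m against 59 mm. The covers match their sizes at (402,192) 60, (409,279) 50, (177,187) 40 and (170,270) 30. Next, close wrist views with the closing axis near world x.

```bash
cat >> h.py <<'E'
def go(x,y,z,psi):  # world target TCP, psi = world azimuth of tool y in deg
    s=read_state(); Rm=R.from_quat(s['eef_rot']).as_matrix(); a=np.deg2rad(psi)
    ty=np.array([np.cos(a),np.sin(a),0]); tz=np.array([0,0,-1.]); G=np.c_[np.cross(ty,tz),ty,tz]
    rv=R.from_matrix(Rm.T@G).as_rotvec(); d=Rm.T@(np.array([x,y,z])-s['ee_pos'])
    print('go',(x,y,z,psi),'->',' '.join(f'{v:.4f}' for v in rv),' '.join(f'{v:.4f}' for v in d),'| min rows',round(max(np.linalg.norm(d)/.05,np.degrees(np.linalg.norm(rv))/8.59),1))
def st():
    s=read_state(); Rm=R.from_quat(s['eef_rot']).as_matrix()
    print('t',round(s['time'],2),np.round(s['ee_pos'],4),'psi',round(np.degrees(np.arctan2(Rm[1,1],Rm[0,1])),1),'w',round(s['width'],4),'gf',np.round(s['grip_force'],1),'ft',np.round(s['ft_force'],1))
E
python3 -c "
from h import *
go(.48,.22,.2,0)"
```

```text
go (0.48, 0.22, 0.2, 0) -> -0.0000 -0.0000 1.2431 -0.3837 -0.2622 0.0225 | min rows 9.3
```

Call:
play_rows:
  increments: "0 0 1.243 -0.384 -0.262 0.022 1;0 0 1.243 -0.384 -0.262 0.022 1;0 0 1.243 -0.384 -0.262 0.022 1;0 0 1.243 -0.384 -0.262 0.022 1;0 0 1.243 -0.384 -0.262 0.022 1;0 0 1.243 -0.384 -0.262 0.022 1;0 0 1.243 -0.384 -0.262 0.022 1;0 0 1.243 -0.384 -0.262 0.022 1"

```text
time: 1.3
ee_pos: [0.4421, 0.2705, 0.204]
eef_rot: [0.694, 0.72, 0.001, -0.0]
ft_force: [1.6, 1.0, 0.4]
width: 0.087
grip_force: 0.0
```

Call:
play_rows:
  increments: "0 0 0.05 0 0 0 1;0 0 0.05 0 0 0 1;0 0 0.05 0 0 0 1;0 0 0.05 0 0 0 1"

```text
time: 1.7
ee_pos: [0.4404, 0.2735, 0.2037]
eef_rot: [0.708, 0.706, 0.0, -0.0]
ft_force: [-0.6, 0.7, 0.1]
width: 0.087
grip_force: 0.0
```

```bash
python3 - <<'E'
from h import *
st()
c=shot('wrist');cv2.imwrite('pics/w1.png',c['color'][:,:,::-1]); np.save('w1.npy',c,allow_pickle=True)
go(.5,-.04,.2,0)
E
```

```text
t 1.7 [0.4404 0.2735 0.2037] psi -0.2 w 0.087 gf 0.0 ft [-0.6  0.7  0.1]
go (0.5, -0.04, 0.2, 0) -> -0.0001 -0.0002 -0.0036 -0.3132 0.0606 0.0036 | min rows 6.4
```

View pics/w1.png

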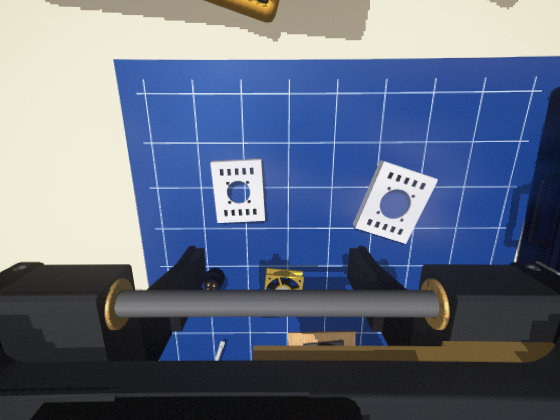

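The wrist view shows cover_30 at (238,191) and cover_40 at (396,203), with the gripper hiding the lower half. I'll measure these with top + wrist and go on to the pile.

```bash
cat >> h.py <<'E'
def covers(c,vmin=215,kill=0):
    """rect of the bright top face on z=.015, and cut-out centroid pixel"""
    im=cv2.cvtColor(c['color'],cv2.COLOR_RGB2HSV); V=im[:,:,2]
    m=cv2.morphologyEx(((im[:,:,1]<50)&(V>vmin)).astype(np.uint8),cv2.MORPH_OPEN,np.ones((3,3)))
    cs,h=cv2.findContours(m,cv2.RETR_CCOMP,cv2.CHAIN_APPROX_NONE); out=[]
    for i,k in enumerate(cs):
        if h[0,i,3]>=0 or not 800<cv2.contourArea(k)<14000: continue
        w=plane(c,k[:,0],.015)[:,:2].astype(np.float32); r=cv2.minAreaRect(w)
        if not .055<min(r[1])<.1: continue
        hs=[q for j,q in enumerate(cs) if h[0,j,3]==i]
        if not hs: continue
        q=max(hs,key=cv2.contourArea); M=cv2.moments(q); p=(M['m10']/M['m00'],M['m01']/M['m00'])
        e=cv2.minEnclosingCircle(plane(c,q[:,0],.015)[:,:2].astype(np.float32))
        a=r[2] if r[1][0]<r[1][1] else r[2]-90
        out.append((r[0],p)); print('rect c',np.round(r[0],4),'size',np.round(sorted(r[1]),4),'ang',round(a,1),'| hole px',np.round(p,1),'w',np.round(plane(c,[p],.015)[0,:2],4),'circ',np.round(e[0],4),round(2*e[1],4))
    return out
E
python3 - <<'E'
from h import *
c=np.load('w1.npy',allow_pickle=True).item()
for v in(150,200,225): print(v);a=covers(c,v)
print('top');t=shot('top');b=covers(t,200)
for r,p in a:
    for r2,p2 in b:
        if np.hypot(*np.subtract(r,r2))<.03: print(np.round(r,3),tri([(c,p),(t,p2)]))
E
```

```text
150
rect c [0.5861 0.2563] size [0.0756 0.0886] ang -18.1 | hole px [394.2 203.4] w [0.5873 0.2563] circ [0.5849 0.2568] 0.0458
rect c [0.395  0.2717] size [0.0605 0.0775] ang 2.8 | hole px [238.  191.5] w [0.3948 0.2717] circ [0.3947 0.2714] 0.0392
200
rect c [0.5886 0.2555] size [0.0705 0.0885] ang -18.0 | hole px [395.  203.6] w [0.5882 0.2561] circ [0.5879 0.2551] 0.0523
rect c [0.3948 0.2712] size [0.0601 0.0763] ang 2.8 | hole px [238.1 191.8] w [0.3948 0.2714] circ [0.3948 0.2708] 0.04
225
rect c [0.5883 0.2554] size [0.0697 0.0874] ang -18.1 | hole px [395.1 203.7] w [0.5884 0.256 ] circ [0.5888 0.2556] 0.0535
rect c [0.3948 0.271 ] size [0.0595 0.0755] ang 2.8 | hole px [238.  191.9] w [0.3947 0.2712] circ [0.3947 0.2706] 0.0401
top
rect c [0.1553 0.6389] size [0.0566 0.222 ] ang -67.8 | hole px [ 10.6 374.6] w [0.1604 0.6354] circ [0.1621 0.6341] 0.0312
rect c [0.3926 0.2728] size [0.0599 0.0749] ang 2.0 | hole px [168.7 270.4] w [0.3925 0.2734] circ [0.3935 0.2727] 0.0401
rect c [ 0.5681 -0.2697] size [0.0906 0.1128] ang -7.7 | hole px [401.9 191.7] w [ 0.5668 -0.2691] circ [ 0.5662 -0.2669] 0.0713
rect c [0.5859 0.2569] size [0.0707 0.0883] ang -18.0 | hole px [176.2 186.8] w [0.586  0.2572] circ [0.5867 0.2578] 0.0512
[0.588 0.255] (array([0.58619658, 0.25668212, 0.01848344]), [np.float64(0.0007775453170262885), np.float64(0.0007775453170262004)])
[0.395 0.271] (array([0.39396562, 0.27220594, 0.01848323]), [np.float64(0.0012438153167439567), np.float64(0.0012438153167439409)])
```

Call:
play_rows:
  increments: "0 0 0 -0.313 0.06 0.004 1;0 0 0 -0.313 0.06 0.004 1;0 0 0 -0.313 0.06 0.004 1;0 0 0 -0.313 0.06 0.004 1;0 0 0 -0.313 0.06 0.004 1;0 0 0 -0.313 0.06 0.004 1;0 0 0 -0.313 0.06 0.004 1;0 0 0 -0.313 0.06 0.004 1"

```text
time: 2.6
ee_pos: [0.4991, -0.0441, 0.1998]
eef_rot: [0.711, 0.703, -0.0, 0.0]
ft_force: [1.0, 0.6, 1.2]
width: 0.0869
grip_force: 0.0
```

```bash
python3 - <<'E'
from h import *
st()
c=shot('wrist');cv2.imwrite('pics/w2.png',c['color'][:,:,::-1]); np.save('w2.npy',c,allow_pickle=True)
E
```

```text
t 2.6 [ 0.4991 -0.0441  0.1998] psi -0.6 w 0.0869 gf 0.0 ft [1.  0.6 1.2]
```

View pics/w2.png

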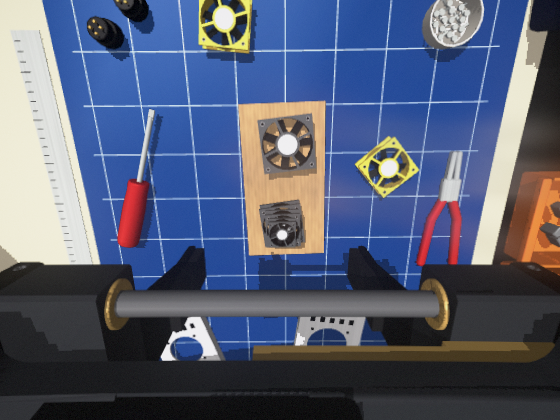

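The view shows fan_60's hub at (288,145), the pile's top hub at (281,235), yellow decoys at (225,18) and (388,167), the pliers at (450,190) and the pot at (455,20). I'll enlarge the pile to see how each fan is turned.

```bash
python3 - <<'E'
from h import *
c=np.load('w2.npy',allow_pickle=True).item(); im=c['color']
cv2.imwrite('pics/crop_w2.png',cv2.convertScaleAbs(cv2.resize(im[192:256,250:314,::-1],None,fx=9,fy=9,interpolation=cv2.INTER_CUBIC),alpha=1.8))
g=im.min(2)
for nm,(x0,y0,x1,y1),z in(('30',(272,225,292,245),.059),('60',(276,133,300,157),.024)):
    M=cv2.moments((g[y0:y1,x0:x1]>200).astype(np.uint8),True);p=(M['m10']/M['m00']+x0,M['m01']/M['m00']+y0)
    print(nm,np.round(p,1),np.round(plane(c,[p],z)[0],4))
E
```

```text
30 [281.6 234.5] [ 0.506  -0.0836  0.059 ]
60 [287.  144.2] [0.513  0.0113 0.024 ]
```

View pics/crop_w2.png

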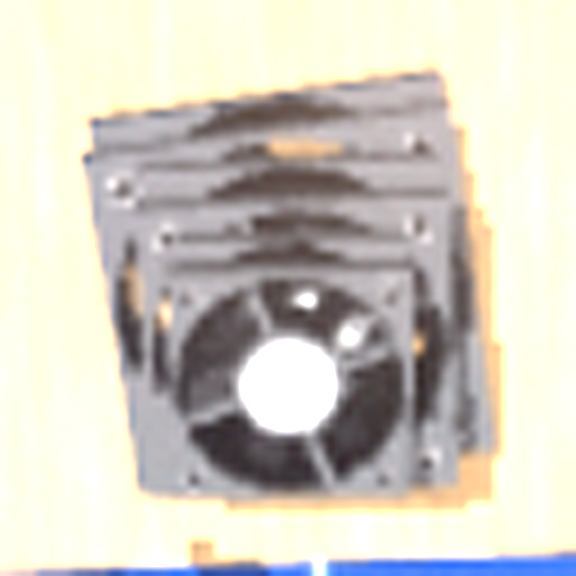

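The pile's top fan (30) has its far edge at about (158,272)-(410,268) in the crop. I'll cast its corners to get size and yaw.

```bash
python3 - <<'E'
from h import *
c=np.load('w2.npy',allow_pickle=True).item()
def cr(pts,z):
    p=np.array(pts,float)/9-.44+[250,192]; w=plane(c,p,z); 
    r=cv2.minAreaRect(w[:,:2].astype(np.float32)); print(np.round(w[:,:2],4).tolist(),'c',np.round(r[0],4),np.round(r[1],4),round(r[2],1))
cr([(158,272),(410,268),(412,495),(160,495)],.059)
go(.505,-.083,.090,0);go(.505,-.083,.046,0)
E
```

```text
[[0.4902, -0.0685], [0.5208, -0.0683], [0.5213, -0.0982], [0.4899, -0.0979]] c [ 0.5058 -0.0831] [0.03   0.0314] 89.5
go (0.505, -0.083, 0.09, 0) -> 0.0000 -0.0000 -0.0083 -0.0413 0.0063 0.1096 | min rows 2.3
go (0.505, -0.083, 0.046, 0) -> 0.0000 -0.0000 -0.0083 -0.0413 0.0063 0.1536 | min rows 3.2
```

Call:
play_rows:
  increments: "0 0 -0.008 -0.041 0.006 0.11 0.55;0 0 -0.008 -0.041 0.006 0.11 0.55;0 0 -0.008 -0.041 0.006 0.11 0.55;0 0 -0.008 -0.041 0.006 0.11 0.55;0 0 -0.008 -0.041 0.006 0.14 0.55;0 0 -0.008 -0.041 0.006 0.153 0.55;0 0 -0.008 -0.041 0.006 0.153 0.55;0 0 -0.008 -0.041 0.006 0.153 0.55"
  grip_force: 8

```text
time: 3.45
ee_pos: [0.5053, -0.0815, 0.0476]
eef_rot: [0.706, 0.708, 0.0, 0.0]
ft_force: [0.8, -0.2, 0.2]
width: 0.0483
grip_force: 0.0
```

Call:
play_rows:
  increments: "0 0 0 0 0 0 0.3;0 0 0 0 0 0 0.2;0 0 0 0 0 0 0.2;0 0 0 0 0 0 0.2;0 0 0 0 0 0 0.2;0 0 0 0 0 0 0.2"
  grip_force: 8

```text
time: 4.05
ee_pos: [0.5051, -0.0821, 0.0472]
eef_rot: [0.707, 0.707, 0.0, 0.0]
ft_force: [-1.2, 0.2, 6.4]
width: 0.0296
grip_force: 8.0
```

Gripped at 29.6 mm, as a 30 mm fan should be. I'll lift and work out the trip to cover_30.

Call:
play_rows:
  increments: "0 0 0 0 0 -0.01 0.2;0 0 0 0 0 -0.03 0.2;0 0 0 0 0 -0.06 0.2;0 0 0 0 0 -0.09 0.2;0 0 0 0 0 -0.09 0.2"

```text
time: 4.55
ee_pos: [0.5069, -0.0826, 0.1408]
eef_rot: [0.707, 0.707, 0.002, 0.002]
ft_force: [-0.3, 0.1, 0.2]
width: 0.0303
grip_force: 8.0
```

```bash
python3 - <<'E'
from h import *
st()
c=shot('wrist'); np.save('w3.npy',c,allow_pickle=True)
cv2.imwrite('pics/w3.png',c['color'][:,:,::-1])
go(.394,.273,.12,2.7)
E
```

```text
t 4.55 [ 0.5069 -0.0826  0.1408] psi 0.0 w 0.0303 gf 8.0 ft [-0.3  0.1  0.2]
go (0.394, 0.273, 0.12, 2.7) -> 0.0039 -0.0006 -0.0463 0.3554 -0.1117 0.0186 | min rows 7.5
```

View pics/w3.png

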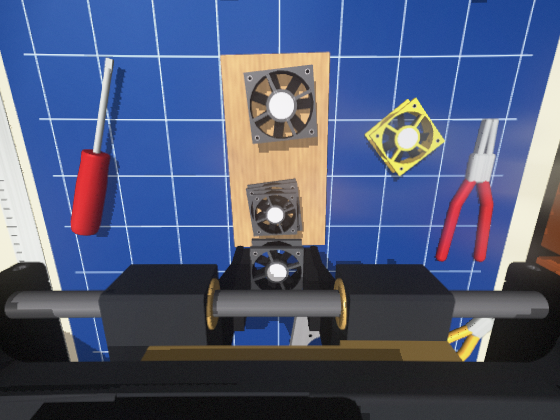

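Fan_30 is held level at (277,270). The 40-on-50 pile is undisturbed at (275,214).

Call:
play_rows:
  increments: "0 0 -0.046 0.045 -0.014 0.005 0.2;0 0 -0.046 0.09 -0.028 0.01 0.2;0 0 -0.046 0.135 -0.042 0.012 0.2;0 0 -0.046 0.18 -0.056 0.014 0.2;0 0 -0.046 0.225 -0.07 0.016 0.2;0 0 -0.046 0.27 -0.085 0.018 0.2;0 0 -0.046 0.315 -0.1 0.018 0.2;0 0 -0.046 0.355 -0.112 0.018 0.2"

```text
time: 5.4
ee_pos: [0.3906, 0.2745, 0.118]
eef_rot: [0.69, 0.724, -0.001, -0.0]
ft_force: [2.4, 0.4, -0.9]
width: 0.03
grip_force: 8.0
```

Call:
play_rows:
  increments: "0 0 0 0 0 0.02 0.2;0 0 0 0 0 0.05 0.2;0 0 0 0 0 0.06 0.2;0 0 0 0 0 0.06 0.2"

```text
time: 5.8
ee_pos: [0.3913, 0.2715, 0.0571]
eef_rot: [0.69, 0.723, -0.002, 0.0]
ft_force: [-0.3, -0.9, -0.2]
width: 0.0299
grip_force: 8.0
```

```bash
python3 - <<'E'
from h import *
st();c=shot('wrist');np.save('w4.npy',c,allow_pickle=True);covers(c,200)
go(.394,.273,.0195,2.7)
E
```

```text
t 5.8 [0.3913 0.2715 0.0571] psi 2.7 w 0.0299 gf 8.0 ft [-0.3 -0.9 -0.2]
go (0.394, 0.273, 0.0195, 2.7) -> -0.0012 0.0012 -0.0009 0.0009 0.0019 0.0389 | min rows 0.8
```

Call:
play_rows:
  increments: "0 0 0 0.001 0.002 0.02 0.2;0 0 0 0.001 0.002 0.03 0.2;0 0 0 0.001 0.002 0.035 0.2;0 0 0 0.001 0.002 0.037 0.2;0 0 0 0.001 0.002 0.0375 0.2;0 0 0 0.001 0.002 0.0375 0.2"

```text
time: 6.45
ee_pos: [0.3945, 0.274, 0.0216]
eef_rot: [0.69, 0.724, 0.0, -0.0]
ft_force: [0.3, -0.0, 0.9]
width: 0.0299
grip_force: 8.0
```

```bash
python3 - <<'E'
from h import *
st();c=shot('wrist');np.save('w5.npy',c,allow_pickle=True)
st()
cv2.imwrite('pics/w5.png',c['color'][120:360,140:420,::-1].repeat(2,0).repeat(2,1))
E
```

```text
t 6.45 [0.3945 0.274  0.0216] psi 2.7 w 0.0299 gf 8.0 ft [ 0.3 -0.   0.9]
t 6.5 [0.3946 0.274  0.0217] psi 2.7 w 0.0302 gf 8.0 ft [ 0.3 -0.1 -0.3]
```

View pics/w5.png

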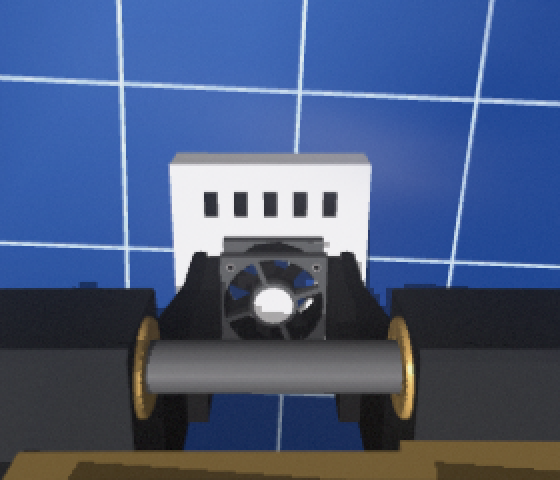

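Fan_30 sits over the cover middle, still about 3 mm up. I'll lower to contact.

Call:
play_rows:
  increments: "0 0 0 0 0 0.001 0.2;0 0 0 0 0 0.002 0.2;0 0 0 0 0 0.0025 0.2;0 0 0 0 0 0.003 0.2;0 0 0 0 0 0.003 0.2"

```text
time: 7.0
ee_pos: [0.3943, 0.2738, 0.0182]
eef_rot: [0.69, 0.724, -0.0, -0.0]
ft_force: [-1.5, 0.2, 1.4]
width: 0.0298
grip_force: 8.0
```

Contact is about due, so I'll release and rise.

Call:
play_rows:
  increments: "0 0 0 0 0 0.0005 0.2;0 0 0 0 0 0.0005 0.36;0 0 0 0 0 0.0005 0.4;0 0 0 0 0 0 0.55;0 0 0 0 0 0 0.55;0 0 0 0 0 -0.02 0.55;0 0 0 0 0 -0.06 0.55;0 0 0 0 0 -0.11 0.55"

```text
time: 7.8
ee_pos: [0.3932, 0.2728, 0.1281]
eef_rot: [0.69, 0.724, -0.002, 0.0]
ft_force: [0.1, 1.3, 0.3]
width: 0.0478
grip_force: 0.0
```

```bash
python3 - <<'E'
from h import *
st();c=shot('wrist');np.save('w6.npy',c,allow_pickle=True);covers(c,200)
t=shot('top')
for n,k in(('w',c),('t',t)):
    im=k['color'];hs=cv2.cvtColor(im,cv2.COLOR_RGB2HSV)
    # expected window round the cover; dark frame blob
    P=np.linalg.inv(k['wfc'])@[.394,.272,.03,1]; u,v=int(k['fx']*P[0]/P[2]+k['cx']),int(k['fy']*P[1]/P[2]+k['cy'])
    w=int(.021*k['fx']/P[2]); m=(hs[v-w:v+w,u-w:u+w,2]<140)&(hs[v-w:v+w,u-w:u+w,1]<70)
    pts=np.argwhere(m)[:,::-1]+[u-w,v-w]
    r=cv2.minAreaRect(plane(k,pts,.03)[:,:2].astype(np.float32)); print(n,(u,v),np.round(r[0],4),np.round(r[1],4),r[2])
    g=im[v-w//2:v+w//2,u-w//2:u+w//2].min(2);M=cv2.moments((g>190).astype(np.uint8),True)
    print('hub',plane(k,[(M['m10']/M['m00']+u-w//2,M['m01']/M['m00']+v-w//2)],.03)[0])
go(.505,-.08,.15,0)
E
```

```text
t 7.8 [0.3932 0.2728 0.1281] psi 2.7 w 0.0478 gf 0.0 ft [0.1 1.3 0.3]
rect c [0.5888 0.2556] size [0.0705 0.0884] ang -18.1 | hole px [470.7 232.6] w [0.5883 0.2561] circ [0.5885 0.2551] 0.0519
rect c [0.3951 0.2711] size [0.06   0.0747] ang 2.8 | hole px [279.2 213.8] w [0.3974 0.2662] circ [0.3977 0.2644] 0.0586
w (275, 212) [0.3945 0.2708] [0.0371 0.0381] 2.848897933959961
hub [0.39567834 0.27229477 0.03      ]
t (167, 270) [0.3956 0.2741] [0.0391 0.0292] 89.31986999511719
hub [0.3936731  0.27414729 0.03      ]
go (0.505, -0.08, 0.15, 0) -> 0.0069 -0.0069 0.0466 -0.3605 0.0913 -0.0176 | min rows 7.4
```

Fan_30 checks out: hub within 1.5 mm of the cover middle in both views, height consistent. Back to the pile.

Call:
play_rows:
  increments: "0 0 0.046 -0.045 0.011 -0.018 0.55;0 0 0.046 -0.09 0.022 -0.018 0.55;0 0 0.046 -0.135 0.034 -0.018 0.55;0 0 0.046 -0.18 0.045 -0.018 0.55;0 0 0.046 -0.225 0.057 -0.018 0.55;0 0 0.046 -0.27 0.07 -0.018 0.6;0 0 0.046 -0.315 0.08 -0.018 0.6;0 0 0.046 -0.36 0.091 -0.018 0.6"

```text
time: 8.7
ee_pos: [0.5023, -0.0833, 0.1461]
eef_rot: [0.707, 0.708, 0.0, 0.0]
ft_force: [0.7, 0.1, -0.3]
width: 0.0518
grip_force: 0.0
```

Call:
play_rows:
  increments: "0 0 0 0 0 0 0.65;0 0 0 0 0 0 0.65;0 0 0 0 0 0 0.65"

```text
time: 9.0
ee_pos: [0.5019, -0.0804, 0.1458]
eef_rot: [0.706, 0.708, -0.0, -0.0]
ft_force: [-0.3, 0.3, 0.6]
width: 0.0562
grip_force: 0.0
```

```bash
python3 - <<'E'
from h import *
st();c=shot('wrist');np.save('w7.npy',c,allow_pickle=True);im=c['color']
P=np.linalg.inv(c['wfc'])@[.505,-.08,.044,1]; u,v=int(c['fx']*P[0]/P[2]+c['cx']),int(c['fy']*P[1]/P[2]+c['cy'])
print(u,v)
cv2.imwrite('pics/crop_w7.png',cv2.convertScaleAbs(cv2.resize(im[v-36:v+36,u-36:u+36,::-1],None,fx=8,fy=8,interpolation=cv2.INTER_CUBIC),alpha=1.8))
g=im[v-12:v+12,u-12:u+12].min(2);M=cv2.moments((g>200).astype(np.uint8),True)
print('hub',plane(c,[(M['m10']/M['m00']+u-12,M['m01']/M['m00']+v-12)],.044)[0])
E
```

```text
t 9.0 [ 0.5019 -0.0804  0.1458] psi 0.1 w 0.0562 gf 0.0 ft [-0.3  0.3  0.6]
278 210
hub [ 0.50743866 -0.08425773  0.044     ]
```

View pics/crop_w7.png

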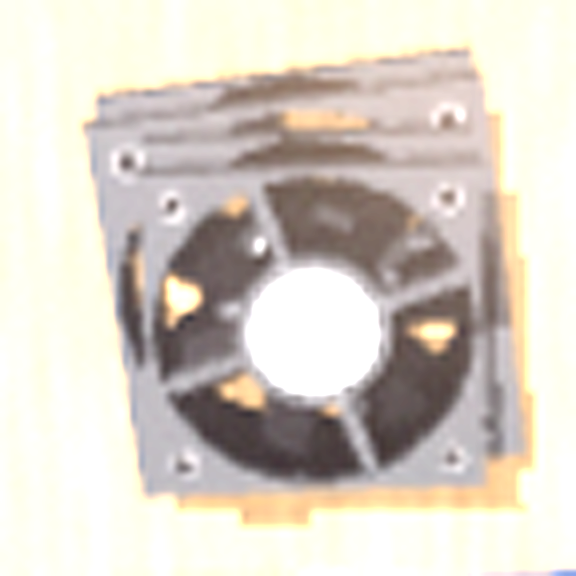

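This shows fan_40's screw holes at crop (170,206), (447,198), (453,458) and (184,465), and fan_50 beneath turned about 7°. I'll cast them.

```bash
python3 - <<'E'
from h import *
c=np.load('w7.npy',allow_pickle=True).item()
p=np.array([(170,206),(447,198),(453,458),(184,465)],float)/8-.44+[278-36,210-36]
w=plane(c,p,.044)[:,:2]; e=[w[1]-w[0],w[2]-w[3],(w[0]-w[3])[::-1]*[1,-1],(w[1]-w[2])[::-1]*[1,-1]]
print(w.mean(0),[(round(np.linalg.norm(v),4),round(np.degrees(np.arctan2(v[1],v[0])),1)) for v in e])
p=np.array([(127,160),(447,117)],float)/8-.44+[242,174];w=plane(c,p,.024)[:,:2];v=w[1]-w[0];print('50',w,np.linalg.norm(v),np.degrees(np.arctan2(v[1],v[0])))
go(.507,-.0835,.075,.7);go(.507,-.0835,.027,.7)
E
```

```text
[ 0.50735043 -0.08466881] [(np.float64(0.0322), np.float64(2.0)), (np.float64(0.0324), np.float64(1.9)), (np.float64(0.0322), np.float64(2.4)), (np.float64(0.0323), np.float64(2.7))]
50 [[ 0.48429791 -0.06854107]
 [ 0.52391053 -0.06291728]] 0.04000983339801619 8.080262962232814
go (0.507, -0.0835, 0.075, 0.7) -> -0.0004 -0.0006 -0.0092 -0.0034 0.0051 0.0709 | min rows 1.4
go (0.507, -0.0835, 0.027, 0.7) -> -0.0004 -0.0006 -0.0092 -0.0035 0.0051 0.1189 | min rows 2.4
```

Call:
play_rows:
  increments: "0 0 -0.036 -0.004 0.005 0.045 0.65;0 0 -0.036 -0.004 0.005 0.07 0.65;0 0 -0.036 -0.004 0.005 0.07 0.65;0 0 -0.036 -0.004 0.005 0.095 0.65;0 0 -0.036 -0.004 0.005 0.115 0.65;0 0 -0.036 -0.004 0.005 0.118 0.65;0 0 -0.036 -0.004 0.005 0.118 0.65"

```text
time: 9.75
ee_pos: [0.5075, -0.085, 0.0291]
eef_rot: [0.694, 0.72, 0.0, 0.0]
ft_force: [0.7, 0.1, 0.6]
width: 0.0566
grip_force: 0.0
```

Call:
play_rows:
  increments: "0 0 0 0 0 0 0.4;0 0 0 0 0 0 0.3;0 0 0 0 0 0 0.3;0 0 0 0 0 0 0.3;0 0 0 0 0 0 0.3"
  grip_force: 10

```text
time: 10.25
ee_pos: [0.5076, -0.0854, 0.0289]
eef_rot: [0.694, 0.72, 0.001, 0.0]
ft_force: [-1.6, 0.8, 6.4]
width: 0.0397
grip_force: 10.0
```

```bash
python3 - <<'E'
from h import *
st()
E
```

```text
t 10.25 [ 0.5076 -0.0854  0.0289] psi 2.1 w 0.0397 gf 10.0 ft [-1.6  0.8  6.4]
```

Call:
play_rows:
  increments: "0 0 0 0 0 -0.01 0.3;0 0 0 0 0 -0.03 0.3;0 0 0 0 0 -0.06 0.3;0 0 0 0 0 -0.1 0.3;0 0 0 0 0 -0.1 0.3"

```text
time: 10.75
ee_pos: [0.5099, -0.0862, 0.1333]
eef_rot: [0.694, 0.72, 0.003, 0.002]
ft_force: [0.8, 0.1, -0.1]
width: 0.0398
grip_force: 10.0
```

```bash
python3 - <<'E'
from h import *
st();go(.588,.255,.12,-18)
E
```

```text
t 10.75 [ 0.5099 -0.0862  0.1333] psi 2.1 w 0.0398 gf 10.0 ft [ 0.8  0.1 -0.1]
go (0.588, 0.255, 0.12, -18) -> 0.0076 -0.0019 0.3504 0.3381 0.0903 0.0142 | min rows 7.0
```

Call:
play_rows:
  increments: "0 0 0.045 0.043 0.011 0 0.3;0 0 0.09 0.086 0.022 0.005 0.3;0 0 0.135 0.129 0.034 0.01 0.3;0 0 0.18 0.172 0.046 0.012 0.3;0 0 0.225 0.215 0.057 0.014 0.3;0 0 0.27 0.258 0.068 0.014 0.3;0 0 0.31 0.3 0.08 0.014 0.3;0 0 0.35 0.338 0.09 0.014 0.3"

```text
time: 11.55
ee_pos: [0.5845, 0.2579, 0.1141]
eef_rot: [0.809, 0.588, 0.0, -0.0]
ft_force: [0.7, -0.1, 0.1]
width: 0.0397
grip_force: 10.0
```

Call:
play_rows:
  increments: "0 0 0 0 0 0.02 0.3;0 0 0 0 0 0.05 0.3;0 0 0 0 0 0.06 0.3;0 0 0 0 0 0.06 0.3;0 0 0 0 0 0.06 0.3"

```text
time: 12.05
ee_pos: [0.5851, 0.2554, 0.0553]
eef_rot: [0.809, 0.588, 0.0, 0.0]
ft_force: [0.4, -0.4, 0.3]
width: 0.04
grip_force: 10.0
```

```bash
python3 - <<'E'
from h import *
st();go(.588,.255,.024,-18)
E
```

```text
t 12.05 [0.5851 0.2554 0.0553] psi -18.0 w 0.04 gf 10.0 ft [ 0.4 -0.4  0.3]
go (0.588, 0.255, 0.024, -18) -> 0.0007 -0.0007 0.0006 0.0005 0.0028 0.0313 | min rows 0.6
```

Call:
play_rows:
  increments: "0 0 0 0 0.003 0.015 0.3;0 0 0 0 0.003 0.025 0.3;0 0 0 0 0.003 0.03 0.3;0 0 0 0 0.003 0.032 0.3;0 0 0 0 0.003 0.033 0.3;0 0 0 0 0.003 0.033 0.3"

```text
time: 12.65
ee_pos: [0.5875, 0.2547, 0.0213]
eef_rot: [0.809, 0.588, 0.0, -0.0]
ft_force: [0.1, -0.3, -0.9]
width: 0.04
grip_force: 10.0
```

```bash
python3 - <<'E'
from h import *
st()
E
```

```text
t 12.65 [0.5875 0.2547 0.0213] psi -17.9 w 0.04 gf 10.0 ft [ 0.1 -0.3 -0.9]
```

Call:
play_rows:
  increments: "0 0 0 0 0 0.0005 0.3;0 0 0 0 0 0.001 0.3;0 0 0 0 0 0.0015 0.3;0 0 0 0 0 0.002 0.3;0 0 0 0 0 0.002 0.3"

```text
time: 13.15
ee_pos: [0.5875, 0.2548, 0.0199]
eef_rot: [0.809, 0.588, 0.0, -0.0]
ft_force: [-3.5, -0.4, 7.5]
width: 0.0401
grip_force: 10.0
```

Contact (7.5 N), so I'll release and rise.

Call:
play_rows:
  increments: "0 0 0 0 0 -0.0005 0.5;0 0 0 0 0 -0.0005 0.55;0 0 0 0 0 -0.0005 0.6;0 0 0 0 0 -0.0005 0.65;0 0 0 0 0 -0.0005 0.65;0 0 0 0 0 -0.02 0.65;0 0 0 0 0 -0.06 0.65;0 0 0 0 0 -0.11 0.65"

```text
time: 13.95
ee_pos: [0.5861, 0.2541, 0.1286]
eef_rot: [0.809, 0.588, -0.002, -0.0]
ft_force: [0.6, 1.4, 0.9]
width: 0.0565
grip_force: 0.0
```

```bash
cat >> h.py <<'E'
def hub(c,x,y,z,r=.01):
    """label centre near world (x,y,z), cast on z"""
    P=np.linalg.inv(c['wfc'])@[x,y,z,1]; u,v=int(c['fx']*P[0]/P[2]+c['cx']),int(c['fy']*P[1]/P[2]+c['cy']); w=int(r*c['fx']/P[2])
    g=c['color'][v-w:v+w,u-w:u+w].min(2);M=cv2.moments((g>185).astype(np.uint8),True)
    p=(M['m10']/M['m00']+u-w,M['m01']/M['m00']+v-w); print('hub px',np.round(p,1),np.round(plane(c,[p],z)[0],4),'area mm2',round(M['m00']*(P[2]/c['fx']*1e3)**2)); return p
def frame(c,x,y,z,r):
    """dark frame rectangle near world (x,y,z) on z"""
    P=np.linalg.inv(c['wfc'])@[x,y,z,1]; u,v=int(c['fx']*P[0]/P[2]+c['cx']),int(c['fy']*P[1]/P[2]+c['cy']); w=int(r*c['fx']/P[2])
    hs=cv2.cvtColor(c['color'][v-w:v+w,u-w:u+w],cv2.COLOR_RGB2HSV)
    m=((hs[:,:,2]<140)&(hs[:,:,1]<60)).astype(np.uint8)
    cs,_=cv2.findContours(m,cv2.RETR_EXTERNAL,cv2.CHAIN_APPROX_NONE); k=max(cs,key=cv2.contourArea)
    r=cv2.minAreaRect(plane(c,k[:,0]+[u-w,v-w],z)[:,:2].astype(np.float32)); print('frame px',(u,v),np.round(r[0],4),np.round(r[1],4),round(r[2],1)); return r
E
python3 - <<'E'
from h import *
st();c=shot('wrist');t=shot('top')
for k in(c,t): hub(k,.588,.256,.035); frame(k,.588,.256,.035,.03); covers(k,200)
go(.505,-.08,.14,8)
E
```

```text
t 13.95 [0.5861 0.2541 0.1286] psi -17.9 w 0.0565 gf 0.0 ft [0.6 1.4 0.9]
hub px [277.7 211.4] [0.5893 0.2555 0.035 ] area mm2 166
frame px (276, 211) [0.5873 0.2542] [0.0509 0.0431] 72.2
rect c [0.3937 0.2755] size [0.0601 0.0673] ang 2.5 | hole px [ 84.4 222.9] w [0.4015 0.2966] circ [0.4016 0.2964] 0.0108
rect c [0.588  0.2551] size [0.07   0.0878] ang -18.1 | hole px [265.6 174.1] w [0.5877 0.2882] circ [0.5877 0.2883] 0.0109
hub px [173.8 184.7] [0.5879 0.2575 0.035 ] area mm2 167
frame px (174, 184) [0.5908 0.2623] [0.0656 0.0405] 66.0
rect c [0.3926 0.2728] size [0.0599 0.075 ] ang 2.0 | hole px [168.9 269.8] w [0.3939 0.2729] circ [0.3938 0.2728] 0.0723
rect c [ 0.3659 -0.2767] size [0.0795 0.1004] ang 17.2 | hole px [408.5 278.6] w [ 0.366  -0.2766] circ [ 0.3659 -0.277 ] 0.0634
rect c [ 0.5681 -0.2697] size [0.0906 0.1128] ang -7.7 | hole px [401.8 191.7] w [ 0.5667 -0.2687] circ [ 0.5662 -0.2658] 0.0695
rect c [0.371  0.6351] size [0.0674 0.6213] ang -87.9 | hole px [  5.2 166. ] w [0.6421 0.6658] circ [0.641  0.6663] 0.0104
go (0.505, -0.08, 0.14, 8) -> 0.0088 -0.0061 -0.4532 -0.3458 0.0218 -0.0063 | min rows 6.9
```

Fan_40 is within about 2 mm of its cut-out. On to fan_50.

Call:
play_rows:
  increments: "0 0 -0.055 -0.043 0.003 -0.006 0.8;0 0 -0.11 -0.086 0.006 -0.006 0.8;0 0 -0.165 -0.13 0.009 -0.006 0.8;0 0 -0.22 -0.175 0.012 -0.006 0.8;0 0 -0.28 -0.22 0.015 -0.006 0.8;0 0 -0.34 -0.26 0.018 -0.006 0.8;0 0 -0.4 -0.305 0.02 -0.006 0.8;0 0 -0.453 -0.346 0.022 -0.006 0.8"

```text
time: 14.85
ee_pos: [0.5011, -0.0832, 0.1352]
eef_rot: [0.655, 0.755, 0.0, 0.0]
ft_force: [0.9, 0.5, 0.3]
width: 0.0692
grip_force: 0.0
```

Call:
play_rows:
  increments: "0 0 0 0 0 0 0.8;0 0 0 0 0 0 0.8;0 0 0 0 0 0 0.8"

```text
time: 15.15
ee_pos: [0.5021, -0.0802, 0.1351]
eef_rot: [0.656, 0.755, 0.0, -0.0]
ft_force: [-0.3, 0.8, -0.0]
width: 0.0696
grip_force: 0.0
```

```bash
python3 - <<'E'
from h import *
st();c=shot('wrist');np.save('w8.npy',c,allow_pickle=True)
hub(c,.505,-.083,.024,.013); r=frame(c,.505,-.083,.024,.04)
t=shot('top');s=shot('side')
p=hub(t,.505,-.083,.024,.013);q=hub(s,.505,-.083,.024,.013);print(tri([(t,p),(s,q)]))
hub(c,.512,.012,.024,.013);frame(c,.512,.012,.024,.042)
E
```

```text
t 15.15 [ 0.5021 -0.0802  0.1351] psi 8.1 w 0.0696 gf 0.0 ft [-0.3  0.8 -0. ]
hub px [279.1 214.3] [ 0.5069 -0.086   0.024 ] area mm2 259
frame px (277, 211) [ 0.5069 -0.084 ] [0.0497 0.0543] 7.3
hub px [324.4 220.3] [ 0.5022 -0.0857  0.024 ] area mm2 200
hub px [311.6 216.1] [ 0.5061 -0.0845  0.024 ] area mm2 159
(array([ 0.50361826, -0.08444632,  0.02502103]), [np.float64(0.0019154086553462386), np.float64(0.0019154086553462763)])
hub px [301.8 110.4] [0.5128 0.0117 0.024 ] area mm2 411
frame px (300, 110) [0.5132 0.011 ] [0.0595 0.0597] 6.2
```

Call:
play_rows:
  increments: "0 0 0.01 -0.006 0.004 0.045 0.8;0 0 0.01 -0.006 0.004 0.08 0.8;0 0 0.01 -0.006 0.004 0.08 0.8;0 0 0.01 -0.006 0.004 0.105 0.8;0 0 0.01 -0.006 0.004 0.12 0.8;0 0 0.01 -0.006 0.004 0.126 0.8;0 0 0.01 -0.006 0.004 0.126 0.8"

```text
time: 16.0
ee_pos: [0.5066, -0.0865, 0.0093]
eef_rot: [0.66, 0.752, -0.0, -0.0]
ft_force: [0.7, 0.2, 0.5]
width: 0.0695
grip_force: 0.0
```

Call:
play_rows:
  increments: "0 0 0 0 0 0 0.5;0 0 0 0 0 0 0.4;0 0 0 0 0 0 0.4;0 0 0 0 0 0 0.4;0 0 0 0 0 0 0.4"
  grip_force: 12

```text
time: 16.5
ee_pos: [0.5069, -0.0867, 0.0097]
eef_rot: [0.66, 0.752, 0.0, 0.0]
ft_force: [-1.5, 1.8, 6.4]
width: 0.05
grip_force: 12.0
```

Call:
play_rows:
  increments: "0 0 0 0 0 -0.01 0.4;0 0 0 0 0 -0.04 0.4;0 0 0 0 0 -0.08 0.4;0 0 0 0 0 -0.12 0.4;0 0 0 0 0 -0.12 0.4;0 0 0 0 0 -0.12 0.4"

```text
time: 17.1
ee_pos: [0.5071, -0.0866, 0.1301]
eef_rot: [0.66, 0.752, 0.001, 0.001]
ft_force: [-0.5, 1.0, -1.5]
width: 0.0498
grip_force: 12.0
```

```bash
python3 - <<'E'
from h import *
st();go(.367,-.260,.13,17.3)
E
```

```text
t 17.1 [ 0.5071 -0.0866  0.1301] psi 7.5 w 0.0498 gf 12.0 ft [-0.5  1.  -1.5]
go (0.367, -0.26, 0.13, 17.3) -> 0.0022 -0.0004 -0.1719 -0.1538 -0.1614 -0.0004 | min rows 4.5
```

Call:
play_rows:
  increments: "0 0 -0.03 -0.026 -0.027 0 0.4;0 0 -0.06 -0.052 -0.054 0 0.4;0 0 -0.09 -0.078 -0.081 0 0.4;0 0 -0.12 -0.104 -0.108 0 0.4;0 0 -0.15 -0.13 -0.135 0 0.4;0 0 -0.172 -0.154 -0.161 0 0.4;0 0 -0.172 -0.154 -0.161 0 0.4;0 0 -0.172 -0.154 -0.161 0 0.4"

```text
time: 17.9
ee_pos: [0.3661, -0.2602, 0.1283]
eef_rot: [0.593, 0.805, -0.0, -0.001]
ft_force: [0.3, 0.4, -1.1]
width: 0.0498
grip_force: 12.0
```

```bash
python3 - <<'E'
from h import *
st();c=shot('wrist');np.save('w9.npy',c,allow_pickle=True)
for v in(180,200,220): covers(c,v)
cv2.imwrite('pics/w9.png',c['color'][:,:,::-1])
go(.367,-.278,.027,17.5);go(.367,-.278,.07,17.5)
E
```

```text
t 17.9 [ 0.3661 -0.2602  0.1283] psi 17.2 w 0.0498 gf 12.0 ft [ 0.3  0.4 -1.1]
rect c [ 0.5737 -0.2464] size [0.0646 0.0909] ang 83.0 | hole px [474.1 233.3] w [ 0.5629 -0.2271] circ [ 0.5634 -0.2272] 0.0113
rect c [ 0.5737 -0.2464] size [0.0641 0.0911] ang 83.2 | hole px [485.5 238.5] w [ 0.5762 -0.2288] circ [ 0.5763 -0.2288] 0.0125
rect c [ 0.5739 -0.2464] size [0.0639 0.0905] ang 83.4 | hole px [462.5 227.8] w [ 0.5494 -0.2253] circ [ 0.5492 -0.2261] 0.0113
go (0.367, -0.278, 0.027, 17.5) -> -0.0010 -0.0009 -0.0036 -0.0178 -0.0051 0.1014 | min rows 2.1
go (0.367, -0.278, 0.07, 17.5) -> -0.0010 -0.0009 -0.0036 -0.0177 -0.0052 0.0584 | min rows 1.2
```

View pics/w9.png

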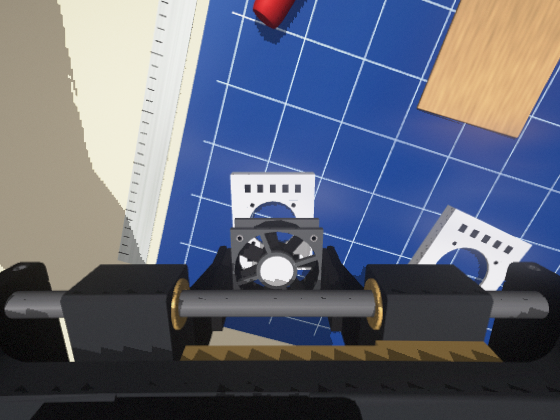

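The view shows cover_50's far edge from (231,173) to (315,173), with fan_50 held level in front of it. I'll fix the cover centre from that edge and the known 100 mm length.

```bash
python3 - <<'E'
from h import *
c=np.load('w9.npy',allow_pickle=True).item()
im=cv2.cvtColor(c['color'],cv2.COLOR_RGB2HSV); m=(im[:,:,1]<50)&(im[:,:,2]>200)
L=[];Rr=[];T=[]
for y in range(182,212):
    xs=np.where(m[y,225:322])[0]+225; L.append((xs[0]-.5,y));Rr.append((xs[-1]+.5,y))
for x in range(240,306,2): T.append((x,np.where(m[160:190,x])[0][0]+159.5))
f=lambda p:cv2.fitLine(plane(c,p,.015)[:,:2].astype(np.float32),cv2.DIST_HUBER,0,.01,.01).ravel()
l,r,t=f(L),f(Rr),f(T)
for q in(l,r,t): print(np.degrees(np.arctan2(q[1],q[0])))
X=lambda a,b:a[2:]+a[:2]*np.linalg.solve(np.c_[a[:2],-b[:2]],b[2:]-a[2:])[0]
A,B=X(l,t),X(r,t); d=(B-A)/np.linalg.norm(B-A); n=np.array([d[1],-d[0]])
print('width',np.linalg.norm(B-A),'centre',(A+B)/2+n*.05)
E
```

```text
-72.78938
-73.48834
17.161758
width 0.08057544 centre [ 0.36855206 -0.2771711 ]
```

Call:
play_rows:
  increments: "0 0 0 -0.018 -0.004 0.03 0.4;0 0 0 -0.018 -0.004 0.06 0.4;0 0 0 -0.018 -0.004 0.085 0.4;0 0 0 -0.018 -0.004 0.097 0.4;0 0 0 -0.018 -0.004 0.101 0.4;0 0 0 -0.018 -0.004 0.101 0.4;0 0 0 -0.018 -0.004 0.101 0.4"

```text
time: 18.65
ee_pos: [0.3693, -0.2788, 0.029]
eef_rot: [0.593, 0.806, 0.0, 0.001]
ft_force: [1.0, 0.2, -0.4]
width: 0.0498
grip_force: 12.0
```

```bash
python3 - <<'E'
from h import *
st();go(.368,-.278,.0205,17.2)
E
```

```text
t 18.65 [ 0.3693 -0.2788  0.029 ] psi 17.3 w 0.0498 gf 12.0 ft [ 1.   0.2 -0.4]
go (0.368, -0.278, 0.0205, 17.2) -> 0.0013 0.0006 0.0021 0.0011 -0.0010 0.0085 | min rows 0.2
```

Call:
play_rows:
  increments: "0 0 0 0.001 -0.001 0.003 0.4;0 0 0 0.001 -0.001 0.005 0.4;0 0 0 0.001 -0.001 0.006 0.4;0 0 0 0.001 -0.001 0.007 0.4;0 0 0 0.001 -0.001 0.008 0.4;0 0 0 0.001 -0.001 0.0085 0.4;0 0 0 0.001 -0.001 0.0085 0.4"

```text
time: 19.35
ee_pos: [0.3673, -0.2781, 0.0202]
eef_rot: [0.593, 0.805, 0.0, -0.0]
ft_force: [-4.1, 3.4, 14.7]
width: 0.0498
grip_force: 12.0
```

Contact (15 N). I'll back off a hair, release and rise.

Call:
play_rows:
  increments: "0 0 0 0 0 -0.001 0.4;0 0 0 0 0 -0.001 0.6;0 0 0 0 0 -0.001 0.7;0 0 0 0 0 -0.001 0.8;0 0 0 0 0 -0.001 0.8;0 0 0 0 0 -0.02 0.8;0 0 0 0 0 -0.06 0.8;0 0 0 0 0 -0.11 0.8"

```text
time: 20.15
ee_pos: [0.3658, -0.2777, 0.1297]
eef_rot: [0.593, 0.805, -0.001, -0.002]
ft_force: [2.2, 2.1, 0.8]
width: 0.0697
grip_force: 0.0
```

```bash
python3 - <<'E'
from h import *
st();c=shot('wrist');t=shot('top')
for k in(c,t): hub(k,.368,-.277,.035,.013); frame(k,.368,-.277,.035,.04); covers(k,200)
go(.51,-.04,.15,6.3)
E
```

```text
t 20.15 [ 0.3658 -0.2777  0.1297] psi 17.3 w 0.0697 gf 0.0 ft [2.2 2.1 0.8]
hub px [278.4 213.2] [ 0.3683 -0.2771  0.035 ] area mm2 256
frame px (278, 212) [ 0.3686 -0.2789] [0.0494 0.0599] 17.4
rect c [ 0.5724 -0.2559] size [0.0831 0.0908] ang 83.0 | hole px [471.3 211.8] w [ 0.5493 -0.2253] circ [ 0.5497 -0.2255] 0.0107
rect c [ 0.3686 -0.2775] size [0.0802 0.1002] ang 17.5 | hole px [278.4 212.8] w [ 0.3701 -0.2827] circ [ 0.371  -0.2853] 0.086
hub px [410.8 279.1] [ 0.3666 -0.2755  0.035 ] area mm2 250
frame px (411, 278) [ 0.3748 -0.2836] [0.0597 0.0761] 16.7
rect c [0.3925 0.2728] size [0.06   0.0749] ang 2.0 | hole px [169.  269.8] w [0.3939 0.2727] circ [0.3938 0.2728] 0.0723
rect c [ 0.5681 -0.2697] size [0.0906 0.1128] ang -7.7 | hole px [401.9 191.7] w [ 0.5667 -0.2689] circ [ 0.5662 -0.2658] 0.0695
rect c [0.5859 0.2569] size [0.0707 0.0883] ang -18.0 | hole px [176.6 185.6] w [0.5888 0.2564] circ [0.5867 0.2568] 0.0853
go (0.51, -0.04, 0.15, 6.3) -> 0.0087 0.0033 0.1911 0.1875 0.2050 -0.0142 | min rows 5.6
```

Fan_50 is within 0.5 mm. Now fan_60.

Call:
play_rows:
  increments: "0 0 0.027 0.033 0.03 -0.01 1;0 0 0.054 0.067 0.06 -0.014 1;0 0 0.08 0.1 0.09 -0.014 1;0 0 0.108 0.133 0.12 -0.014 1;0 0 0.135 0.167 0.15 -0.014 1;0 0 0.162 0.2 0.18 -0.014 1;0 0 0.192 0.225 0.205 -0.014 1;0 0 0.192 0.237 0.22 -0.014 1"

```text
time: 21.05
ee_pos: [0.5074, 0.017, 0.1431]
eef_rot: [0.666, 0.746, -0.0, -0.0]
ft_force: [0.5, -0.3, 0.1]
width: 0.087
grip_force: 0.0
```

Call:
play_rows:
  increments: "0 0 0 0 0 0 1;0 0 0 0 0 0 1;0 0 0 0 0 0 1"

```text
time: 21.35
ee_pos: [0.5063, 0.0119, 0.1435]
eef_rot: [0.668, 0.744, -0.0, -0.0]
ft_force: [1.3, -0.5, 0.4]
width: 0.0872
grip_force: 0.0
```

```bash
python3 - <<'E'
from h import *
st();c=shot('wrist')
hub(c,.513,.0115,.024,.013);r=frame(c,.513,.0115,.024,.042)
go(.513,.0115,.0095,6.2)
E
```

```text
t 21.35 [0.5063 0.0119 0.1435] psi 6.2 w 0.0872 gf 0.0 ft [ 1.3 -0.5  0.4]
hub px [281.8 207.1] [0.5131 0.0111 0.024 ] area mm2 373
frame px (281, 206) [0.5132 0.0123] [0.0601 0.0623] 6.3
go (0.513, 0.0115, 0.0095, 6.2) -> -0.0001 -0.0001 -0.0004 -0.0013 0.0066 0.1341 | min rows 2.7
```

Call:
play_rows:
  increments: "0 0 0 -0.001 0.0066 0.045 1;0 0 0 -0.001 0.0066 0.085 1;0 0 0 -0.001 0.0066 0.085 1;0 0 0 -0.001 0.0066 0.11 1;0 0 0 -0.001 0.0066 0.125 1;0 0 0 -0.001 0.0066 0.133 1;0 0 0 -0.001 0.0066 0.133 1"

```text
time: 22.1
ee_pos: [0.5135, 0.0131, 0.0113]
eef_rot: [0.667, 0.745, 0.0, -0.0]
ft_force: [-0.1, -0.5, -0.2]
width: 0.0873
grip_force: 0.0
```

Call:
play_rows:
  increments: "0 0 0 0 0 0 0.6;0 0 0 0 0 0 0.5;0 0 0 0 0 0 0.5;0 0 0 0 0 0 0.5;0 0 0 0 0 0 0.5;0 0 0 0 0 0 0.5"
  grip_force: 15

```text
time: 22.7
ee_pos: [0.5136, 0.0136, 0.011]
eef_rot: [0.667, 0.745, 0.0, -0.0]
ft_force: [-1.6, 0.2, 6.4]
width: 0.0596
grip_force: 15.0
```

Call:
play_rows:
  increments: "0 0 0 0 0 -0.01 0.5;0 0 0 0 0 -0.04 0.5;0 0 0 0 0 -0.08 0.5;0 0 0 0 0 -0.12 0.5;0 0 0 0 0 -0.12 0.5;0 0 0 0 0 -0.12 0.5"

```text
time: 23.3
ee_pos: [0.5139, 0.0137, 0.1316]
eef_rot: [0.667, 0.745, 0.001, 0.0]
ft_force: [-0.0, -0.3, -0.7]
width: 0.06
grip_force: 15.0
```

```bash
python3 - <<'E'
from h import *
st();go(.569,-.245,.13,-7.7)
E
```

```text
t 23.3 [0.5139 0.0137 0.1316] psi 6.3 w 0.06 gf 15.0 ft [-0.  -0.3 -0.7]
go (0.569, -0.245, 0.13, -7.7) -> 0.0019 -0.0011 0.2445 -0.2632 0.0264 0.0014 | min rows 5.3
```

Call:
play_rows:
  increments: "0 0 0.04 -0.044 0.004 0 0.5;0 0 0.08 -0.088 0.009 0 0.5;0 0 0.12 -0.132 0.013 0 0.5;0 0 0.16 -0.176 0.018 0 0.5;0 0 0.2 -0.22 0.022 0 0.5;0 0 0.245 -0.263 0.026 0 0.5;0 0 0.245 -0.263 0.026 0 0.5;0 0 0.245 -0.263 0.026 0 0.5"

```text
time: 24.1
ee_pos: [0.5669, -0.2462, 0.1289]
eef_rot: [0.754, 0.657, -0.001, -0.001]
ft_force: [0.3, -0.7, -0.5]
width: 0.0594
grip_force: 15.0
```

```bash
python3 - <<'E'
from h import *
st();c=shot('wrist');np.save('w10.npy',c,allow_pickle=True)
im=cv2.cvtColor(c['color'],cv2.COLOR_RGB2HSV); m=(im[:,:,1]<50)&(im[:,:,2]>200)
P=np.linalg.inv(c['wfc'])@[.57,-.225,.015,1];u,v=int(c['fx']*P[0]/P[2]+c['cx']),int(c['fy']*P[1]/P[2]+c['cy'])
k=max(cv2.findContours(m[v-60:v+40,u-70:u+70].astype(np.uint8),cv2.RETR_EXTERNAL,cv2.CHAIN_APPROX_NONE)[0],key=cv2.contourArea)
x,y,w,h=cv2.boundingRect(k);x+=u-70;y+=v-60;print('blob',x,y,w,h)
L=[];Rr=[];T=[]
for yy in range(y+6,y+26):
    xs=np.where(m[yy,x-2:x+w+2])[0]+x-2; L.append((xs[0]-.5,yy));Rr.append((xs[-1]+.5,yy))
for xx in range(x+10,x+w-10,2): T.append((xx,np.where(m[y-3:y+20,xx])[0][0]+y-3.5))
f=lambda p:cv2.fitLine(plane(c,p,.015)[:,:2].astype(np.float32),cv2.DIST_HUBER,0,.01,.01).ravel()
l,r,t=f(L),f(Rr),f(T)
for q in(l,r,t): print(np.degrees(np.arctan2(q[1],q[0])))
X=lambda a,b:a[2:]+a[:2]*np.linalg.solve(np.c_[a[:2],-b[:2]],b[2:]-a[2:])[0]
A,B=X(l,t),X(r,t); d=(B-A)/np.linalg.norm(B-A); n=np.array([d[1],-d[0]])
print('width',np.linalg.norm(B-A),'centre',(A+B)/2+n*.056)
go(.5695,-.2685,.03,-7.7)
E
```

```text
t 24.1 [ 0.5669 -0.2462  0.1289] psi -7.9 w 0.0594 gf 15.0 ft [ 0.3 -0.7 -0.5]
blob 232 176 98 39
83.50576
85.275986
-7.752913
width 0.089558765 centre [ 0.56925654 -0.27124867]
go (0.5695, -0.2685, 0.03, -7.7) -> -0.0026 -0.0003 -0.0008 -0.0234 0.0056 0.0991 | min rows 2.0
```

Call:
play_rows:
  increments: "0 0 0 -0.0235 0.0055 0.03 0.5;0 0 0 -0.0235 0.0055 0.06 0.5;0 0 0 -0.0235 0.0055 0.085 0.5;0 0 0 -0.0235 0.0055 0.095 0.5;0 0 0 -0.0235 0.0055 0.099 0.5;0 0 0 -0.0235 0.0055 0.099 0.5;0 0 0 -0.0235 0.0055 0.099 0.5"

```text
time: 24.85
ee_pos: [0.5712, -0.2691, 0.0329]
eef_rot: [0.753, 0.658, 0.001, 0.001]
ft_force: [-0.6, -0.4, -0.4]
width: 0.0599
grip_force: 15.0
```

```bash
python3 - <<'E'
from h import *
st();go(.5693,-.269,.022,-7.75)
E
```

```text
t 24.85 [ 0.5712 -0.2691  0.0329] psi -7.7 w 0.0599 gf 15.0 ft [-0.6 -0.4 -0.4]
go (0.5693, -0.269, 0.022, -7.75) -> 0.0017 0.0001 0.0008 -0.0002 -0.0019 0.0108 | min rows 0.2
```

Call:
play_rows:
  increments: "0 0 0 0 -0.0015 0.004 0.5;0 0 0 0 -0.0015 0.007 0.5;0 0 0 0 -0.0015 0.008 0.5;0 0 0 0 -0.0015 0.009 0.5;0 0 0 0 -0.0015 0.01 0.5;0 0 0 0 -0.0015 0.0105 0.5;0 0 0 0 -0.0015 0.0105 0.5"

```text
time: 25.55
ee_pos: [0.569, -0.2689, 0.022]
eef_rot: [0.753, 0.658, 0.0, -0.0]
ft_force: [-4.2, 1.8, 8.4]
width: 0.0595
grip_force: 15.0
```

Contact, so I'll release and rise.

Call:
play_rows:
  increments: "0 0 0 0 0 -0.0005 0.6;0 0 0 0 0 -0.0005 0.8;0 0 0 0 0 -0.0005 0.9;0 0 0 0 0 -0.0005 0.95;0 0 0 0 0 -0.0005 0.95;0 0 0 0 0 -0.02 0.95;0 0 0 0 0 -0.06 0.95;0 0 0 0 0 -0.11 0.95"

```text
time: 26.35
ee_pos: [0.5678, -0.2683, 0.1307]
eef_rot: [0.753, 0.658, -0.001, -0.001]
ft_force: [2.1, -0.1, 1.2]
width: 0.0828
grip_force: 0.0
```

Call:
play_rows:
  increments: "0 0 0 0.03 0 -0.03 0.95;0 0 0 0.05 0 -0.06 0.95;0 0 0 0.05 0 -0.06 0.95;0 0 0 0.05 0 -0.06 0.95"

```text
time: 26.75
ee_pos: [0.576, -0.2191, 0.1914]
eef_rot: [0.753, 0.658, 0.0, 0.0]
ft_force: [0.1, 0.4, -0.7]
width: 0.0829
grip_force: 0.0
```

```bash
python3 - <<'E'
from h import *
st();c=shot('wrist');t=shot('top');s=shot('side')
hub(c,.569,-.271,.035,.013);covers(c,200);frame(c,.569,-.271,.035,.045)
for x,y,z in((.5686,-.271,.035),(.368,-.277,.035),(.588,.256,.035),(.395,.272,.03)):
    p=hub(t,x,y,z);q=hub(s,x,y,z);print(np.round(tri([(t,p),(s,q)])[0],4))
cv2.imwrite('pics/side_end.png',s['color'][:,:,::-1]);cv2.imwrite('pics/top_end.png',t['color'][110:330,100:480,::-1].repeat(2,0).repeat(2,1))
E
```

```text
t 26.75 [ 0.576  -0.2191  0.1914] psi -7.7 w 0.0829 gf 0.0 ft [ 0.1  0.4 -0.7]
hub px [275.9 240. ] [ 0.5701 -0.2711  0.035 ] area mm2 343
rect c [ 0.5699 -0.2713] size [0.09   0.1112] ang -7.6 | hole px [298.5 201. ] w [ 0.6024 -0.2331] circ [ 0.6024 -0.2331] 0.0119
frame px (274, 240) [ 0.5704 -0.2716] [0.0721 0.0597] 82.4
hub px [402.1 188.6] [ 0.5713 -0.2636  0.035 ] area mm2 88
hub px [337.5 171.9] [ 0.5697 -0.2702  0.035 ] area mm2 182
[ 0.569  -0.2644  0.0374]Traceback (most recent call last):
  File "<stdin>", line 5, in <module>
  File "h.py", line 58, in hub
    p=(M['m10']/M['m00']+u-w,M['m01']/M['m00']+v-w); print('hub px',np.round(p,1),np.round(plane(c,[p],z)[0],4),'area mm2',round(M['m00']*(P[2]/c['fx']*1e3)**2)); return p
       ~~~~~~~~^~~~~~~~~
ZeroDivisionError: float division by zero
```

By the unobstructed wrist view fan_60 is within 0.3 mm; the arm hides it from above. One last look from the side.

```bash
python3 - <<'E'
from h import *
s=shot('side');cv2.imwrite('pics/side_end.png',s['color'][:,:,::-1])
E
```

```text
(no output)
```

View pics/side_end.png

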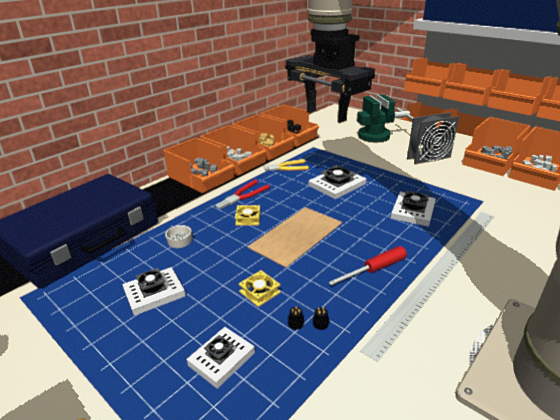

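The side view shows all four fans flat and label up on their covers, at (337,174), (417,200), (153,280) and (219,348). The pliers (244,195) and pot (178,236) haven't moved, and the gripper is clear.

```bash
python3 -c "
from bench import *
print(close_job())"
```

```text
the job is handed in; nothing more can be done
None
```

All four fans are flat, label up and square on their own covers, each measured within about 2 mm of its cut-out centre; the pliers and pot look unmoved, and the job was handed in at about 27 s (no verdict was returned).

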